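# Set the click stop of a fit-up jig to its third notch and slide the blank home

### The job

On the fit-up jig, push the click stop's thumb lever out from its parked end, counting the clicks, and leave it in the third notch without running past it. Then push the steel blank that lies in the jig's lane along the lane until it sits flush against the stop, gently enough that the stop stays in its notch. Do not lift the blank, and leave the other things on the bench where they are.

Things in the scene. Friction and masses are not known exactly. Their poses are not given: they have to be found in the camera images.
- jig: Fit-up jig bolted to the table: steel base plate 200 mm (x) by 360 mm (y), 12 mm thick; origin at the centre of its underside. Its y axis runs along rail and lane: the click stop travels to +y from its parked end, the blank is pushed to -y. The rail (x = 58 mm, y -158 to 46) has end blocks 38 mm high; two nuts lie on the base behind the fence
- lane_mid (a point): Middle of the jig's lane, on the base's top (12 mm above the table). The lane is 63 mm wide (jig x) and 300 mm long (jig y), open at both ends, between a fence (+x side) and a front guide (-x side), strips 10 to 12 mm wide that stand 8 mm above the base. Axes as the jig's
- v_locator (a point): Point on the lane's centre line below the V-shaped bar locator, a fixed arm on a post behind the fence that reaches over the lane, 54 mm wide in jig y and from this point to 64 mm on its +x side; underside at this height, 40 mm above the table, top 54 to 57 mm. The blank passes below it
- click_stop (a joint): Travel (m) of the click stop, a carriage on the rail with a lever and an arm into the lane, along jig +y; 0 = parked. Free to 10 mm (starts there), then a spring roller climbs half-round teeth, 14 N each: crests at 18, 34, 50, 66 mm; it snaps into the notches at 26 (first), 42, 58 (third), 74 mm and stays there against pushes below about 12 N
- lever_push (a point): Centre of the lever face to push on, on the thumb lever of the click stop: the upright lever is 26 mm wide (jig x), 8 mm thick (jig y) and stands up to 104 mm above the table; this point lies on its face towards jig -y, 82 mm above the table. The face is free from 62 mm up. Axes as the jig's
- stop_face (a point): Centre of the face of the stop's nose that the blank comes to lie against, in the middle of the lane, 19 mm above the table; moves with the click stop. The face looks to jig +y, is 57 mm wide and reaches from 14 to 34 mm above the table. Axes as the jig's
- blank_center (a point): Centre of the loose steel blank in the lane, 60 mm wide (its x) by 88 mm long (its y) by 14 mm thick, about 0.42 kg, lying flat on the base (underside 12, top 26 mm above the table); its axes lie within a few degrees of the jig's
- blank_push (a point): Middle of the blank's far end face, towards jig +y, 44 mm from its centre, 19 mm above the table: the end to push on
- blank_end (a point): Middle of the blank's leading end face, towards jig -y, 44 mm from its centre, 19 mm above the table: the end that goes against the stop
- blank_spare: Bystander: spare steel blank like the one in the lane (60 by 88 by 14 mm), flat on the table beyond the jig's -y end; origin at the centre of its underside
- blank_top: Bystander: another such blank, stacked on the first one
- finished: Bystander: finished part, an upright 26 mm round bar 134 mm high on a 95 by 60 mm plate, behind the jig; origin under the plate's centre
- nut_a: Bystander: hex nut, 30 mm across, 16 mm high, on the jig's base behind the fence
- nut_b: Bystander: a second such nut beside it, nearer the base's +y end
- soapstone: Bystander: slim soapstone holder, 125 mm long, 11 mm thick, on the table in front of the jig
- magnet: Bystander: triangular welding magnet, 77 by 110 by 24 mm, flat on the table beyond the jig's +y end
Things that resemble listed ones, but are neither listed nor needed, are in the scene too. Leave any turquoise look-alike of the part that bears blank_center alone.

How it is judged:
By the outcome, as a careful person would: the job done as asked, in the order asked, and still so for the second after the job is handed in, with the robot touching nothing.
It also fails if it takes over 59 s, if anything falls off the work surface, if the arm or the gripper's body presses on something with over 40 N, if the wrist force passes 120 N, or if a joint passes its speed limit or range.

### The arm

A 7-joint arm with a two-finger parallel gripper is mounted at the origin on the work surface; the furniture and walls round the work are solid. World frame = base frame: x ahead of the robot, y to its left, z up, the work surface at z = 0. Lengths are in m, angles in degrees, forces in N, time in s.
With the tool pointing down it reaches from about 0.425 to 0.875 m from the base axis. Payload 4.7 kg.
Tool frame: the origin (TCP) lies at the very end of the fingers, on their centre line; the grasp point (between the pads) lies 19 mm behind it (env.grasp_offset is the distance from the TCP to the grasp point, in m); z points along the fingers, y is the line along which they close (so a half turn about z gives the same grasp; the last joint's range is limited). The gripper opens to 87 mm and grips with 3 to 60 N. Pads are 19 mm wide; open, the fingers measure 117 mm over their backs; the gripper's body (75 mm by 190 mm) begins 51 mm behind the grasp point.
Start: joints at [73.745, 18.392, -4.016, 83.108, 1.295, 78.541, -3.26], TCP at [0.191, -0.621, 0.223] pointing down, gripper open.
Joint ranges: [-163.93, 163.93], [-17.29, 119.83], [-79.2, 71.16], [3.27, 140.29], [-89.18, 269.18], [5.43, 117.66], [-154.24, 154.24]. Speed limits (degrees/s): [147.25, 147.25, 180, 180, 180, 180, 180].

### API

Orientations are given as [roll, pitch, yaw] about the fixed x, y, z axes, in that order (R = Rz(yaw) Ry(pitch) Rx(roll)).
In Python, from cell import env gives the robot as it stands. The module is installed in compiled form; this text tells all that it offers.
- The arm moves only by the tool drive_tool, never from a script. Its argument "moves" is one flat list of numbers, 5 for each row, row after row: the shift along the tool's x, y, z in units of 40 mm (1.0 is 40 mm), then the turn about the tool's z in units of 10 degrees (1.0 is 10 degrees), then the finger opening in mm, from 0 to 87. A call has 1 to 5 rows; each row is the pose to reach, as a shift and turn from the pose commanded when the call began, along the tool's axes at that moment; what a row does not reach only later rows make up. A row lasts 1/8 s, in which the tool goes at most 62.5 mm and 10.7 degrees, less where a joint would pass 70% of its speed; a pose out of reach is approached as far as the arm can. A call with a gripper value outside its range is refused whole. The fingers move at their own pace and stop on an object; "squeeze" is the grip in N (left out, the last holds). Time passes only in rows, so rows that repeat a pose let the fingers close. It gives the time, the measured TCP pose, the force, the opening and the grip force at its end, in the units of the state.
- env.get_obs(): the state, without advancing time (a new reading comes with each control period).
- env.read_camera(name): name is "scene" or "top"; returns (picture, depth): 384x512x3 uint8, red, green, blue; 384x512 float32, m along the optical axis (not along the pixel's ray), 0 where there is no reading.
- env.camera_model(name): a dict with "K" (3x3 intrinsics, pixels), "k1" (the pictures are not rectified: a ray, as slopes to the right and down, at radius r is drawn at 1 + k1 r^2 times it, then the intrinsics apply), "rvec" (rotation vector, rad) and "tvec" (3), from world to camera coordinates, as OpenCV has them. Camera axes: x right, y down, z forward; pixel columns grow to the right and rows downward; lengths in m; the calibration is good to about 2 mm. A picture is of the moment at which its call begins. camera_model takes no time and is no camera call.
- env.sign_off(): hands the job in; it is judged then, once.
The state is a dict: "time_s": time; "qpos": joint angles; "joint_velocities": joint speeds; "effort": joint torques, N m; "tool_pos": TCP position; "tool_rot": TCP orientation; "force": force on the tool from outside, world axes, zero at the start; "wrist_torque": the same for the moment, N m; "grip_width": finger opening in m; "grasp_force": force on a finger pad.
Only numpy, scipy, OpenCV 4.12 (cv2) and the standard library are available. Lean on these libraries where they do the work, as an engineer would, in place of code of your own. Each camera call takes 0.05 s, during which the arm holds its last target. There are 200 camera calls.

## Working session

There is one attempt and no reset: what is moved stays moved. The work goes in short steps, Python scripts to look and compute and a tool call to move; the robot and the scene stay as the last step left them, time stands still between calls to the robot, and variables do not carry over. Pictures are saved under pics/ and viewed, at most 12 in all, crops included, and the job is handed in when it is done.

Besides the shell and the picture viewer there is one more tool, called after ">>>" by a JSON object that holds its "fn" and its "kwargs", one argument or row to a line. drive_tool: Moves the arm, as the interface text tells. Its arguments: {"type":"object","properties":{"moves":{"type":"array","items":{"type":"number"}},"squeeze":{"type":"number"}},"required":["moves"]}

```bash
mkdir -p pics; cat > h.py <<'E'
import numpy as np, cv2
from cell import env
def look(n):
    im,d=env.read_camera(n); m=env.camera_model(n); return im,d,m
def pts(d,m):
    K=np.array(m["K"]);k1=m["k1"];h,w=d.shape
    v,u=np.mgrid[0:h,0:w]
    p=np.stack([u,v],-1).reshape(-1,1,2).astype(float)
    r=cv2.undistortPoints(p,K,np.array([k1,0,0,0.])).reshape(h,w,2)
    c=np.concatenate([r*d[...,None],d[...,None]],-1)
    R=cv2.Rodrigues(np.array(m["rvec"],float))[0]
    W=(c-np.array(m["tvec"]).ravel())@R
    W[d==0]=np.nan
    return W
E
python3 - <<'E'
from h import *
for n in ("scene","top"):
    im,d,m=look(n); print(n,m)
    cv2.imwrite(f"pics/{n}0.png",cv2.resize(im[...,::-1],(800,600),interpolation=cv2.INTER_CUBIC))
    np.savez(f"{n}0.npz",im=im,W=pts(d,m))
print(env.get_obs())
E
```

```text
scene {'K': array([[348.6620242 ,   0.        , 255.48307424],
       [  0.        , 348.6620242 , 190.38604487],
       [  0.        ,   0.        ,   1.        ]]), 'k1': 0.019255278257117082, 'rvec': array([ 0.63855611, -2.5829929 ,  1.199298  ]), 'tvec': array([0.4458483 , 0.21941971, 0.7086568 ])}
top {'K': array([[354.03511503,   0.        , 256.71904336],
       [  0.        , 354.03511503, 194.20451271],
       [  0.        ,   0.        ,   1.        ]]), 'k1': -0.0021965554891796085, 'rvec': array([ 2.12826632, -2.10927168,  0.20904673]), 'tvec': array([0.00489611, 0.5241043 , 0.90302593])}
{'time_s': 0.1, 'qpos': array([73.74544045, 18.43553412, -4.01572745, 83.16858054,  1.29459015,
       78.54111363, -3.26162868]), 'joint_velocities': array([ 0.01275532, -0.03070944,  0.05229762, -0.15311405,  0.00179346,
        0.00284324, -0.07662961]), 'effort': array([-3.19276214e-04, -4.92571843e+01, -4.06038919e-01, -3.13399351e+01,
       -6.42565079e-02,  3.95453547e-02,  8.14805230e-05]), 'tool_pos': array([ 0.19052806, -0.62092286,  0.22155688]), 'tool_rot': array([-1.79899983e+02,  5.04086354e-03,  1.70626489e+01]), 'force': array([ 0.95891384, -0.6692478 ,  0.5104045 ]), 'wrist_torque': array([ 0.02474369, -0.01424606,  0.01045258]), 'grasp_force': 0.0, 'grip_width': 0.08743178052076439}
```

View pics/scene0.png

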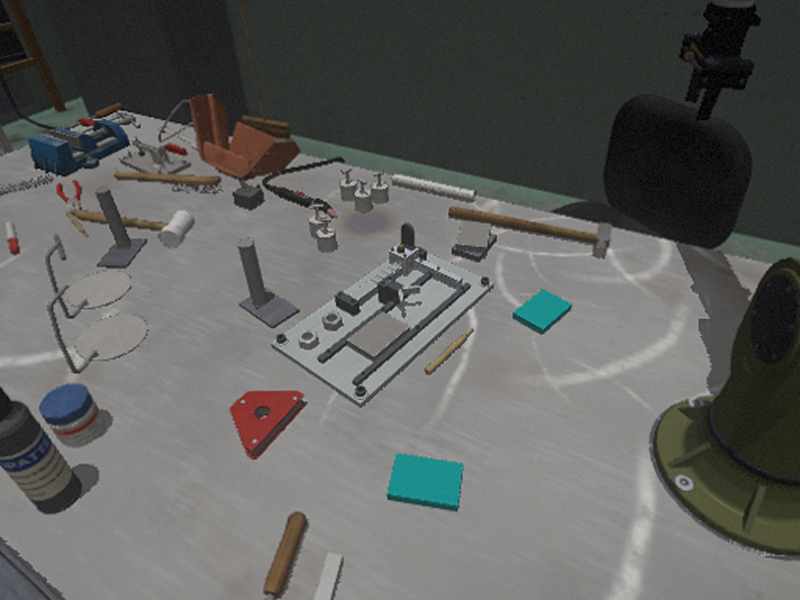

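View pics/top0.png

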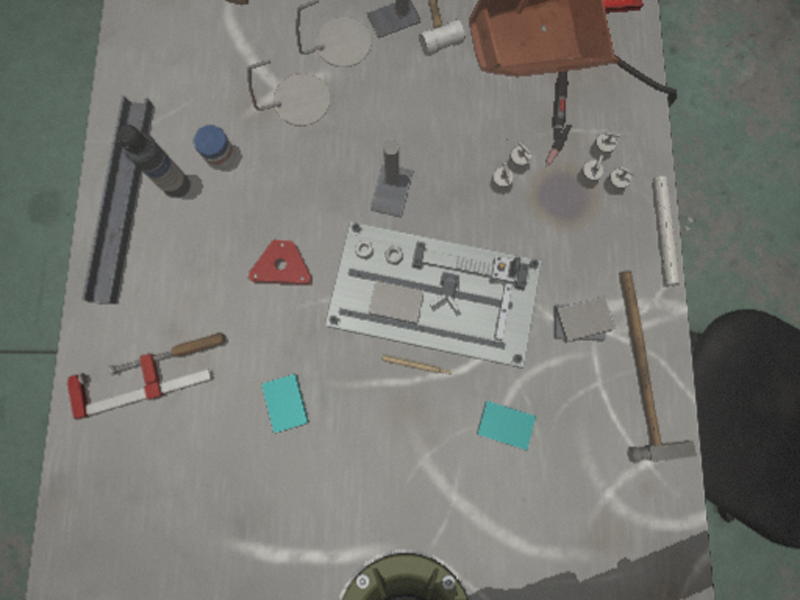

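The pictures show the jig at about (435,290) in the 800x600 top view. Its blank is at (397,302), the V arm at (447,288), and the parked lever and carriage at about (503,267). The turquoise look-alikes lie off the jig. Next I fit poses from the depth.

```bash
python3 - <<'E'
from h import *
for n in ("top","scene"):
    z=np.load(n+"0.npz");W=z["W"];im=z["im"]
    x,y,h=W[...,0],W[...,1],W[...,2]
    roi=(x>.4)&(x<.85)&(y>-.32)&(y<.25)
    if n=="top":
        tab=h[roi&(abs(h)<.006)]; print("table z",np.median(tab))
        m=(roi&(h>.008)&(h<.034)).astype(np.uint8)
        nn,l,s,c=cv2.connectedComponentsWithStats(m); i=1+np.argmax(s[1:,4])
        P=W[l==i][:,:2].astype(np.float32)
        R=cv2.minAreaRect(P*1000); print(R,cv2.boxPoints(R))
        im8=im[130:245,200:355]; cv2.imwrite("pics/crop.png",cv2.resize(im8[...,::-1],(775,575),interpolation=cv2.INTER_CUBIC))
    # lever
    q=W[roi&(h>.085)&(h<.12)&(y<0)]; print(n,"lever",len(q),q.min(0),q.max(0),np.median(q,0)) if len(q) else 0
E
```

```text
table z -4.175871833288198e-05
((553.3137817382812, -49.178192138671875), (360.26654052734375, 200.80010986328125), 78.4322509765625) [[ 418.83154 -205.51978]
 [ 615.55304 -245.78552]
 [ 687.796    107.16339]
 [ 491.07452  147.42914]]
top lever 40 [ 0.57210115 -0.18550074  0.0850582 ] [ 0.59710006 -0.17479348  0.10654486] [ 0.58253523 -0.17982047  0.09952012]
scene lever 47 [ 0.57306756 -0.18336196  0.08505701] [ 0.59573788 -0.17391972  0.10449807] [ 0.58194706 -0.1777903   0.09495177]
```

View pics/crop.png

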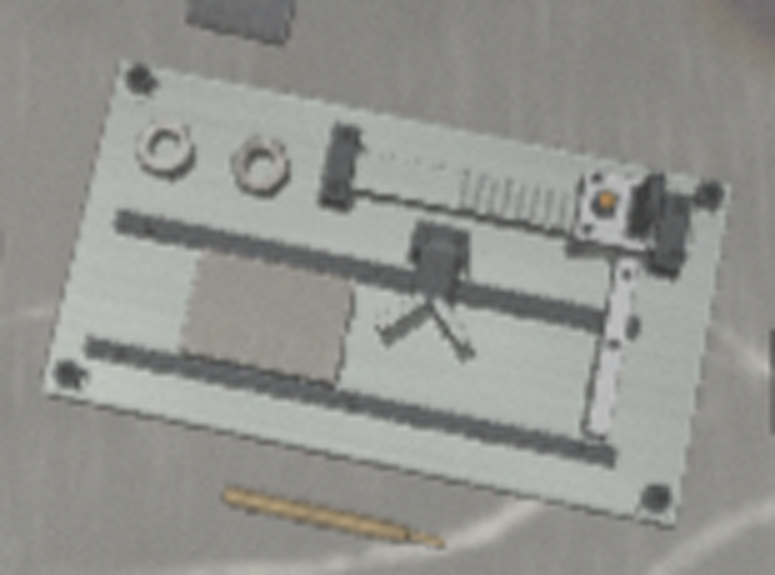

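The crop shows the blank at (185–350, 255–385), the V arm at (385–470, 225–355), the carriage at (580–640, 180–240) with its lever at (650,215), the nose bar at (610,350) and the nuts at (165,150) and (260,165).

```bash
cat >> h.py <<'E'
C=np.array([.5533,-.0492]);YAW=np.deg2rad(-11.57)
RJ=np.array([[np.cos(YAW),-np.sin(YAW)],[np.sin(YAW),np.cos(YAW)]])
def jig(W): return np.concatenate([(W[...,:2]-C)@RJ,W[...,2:]],-1)*1000
def world(p): return RJ@(np.array(p)/1000)+C
E
python3 - <<'E'
from h import *
for n in ("top","scene"):
    z=np.load(n+"0.npz");J=jig(z["W"]);im=z["im"].astype(int)
    x,y,h=J[...,0],J[...,1],J[...,2]
    f=lambda m:(np.round(np.percentile(J[m],[2,50,98],axis=0),1).tolist(),int(m.sum()))
    print(n)
    print(" lever",f((h>70)&(h<115)&(abs(x)<120)&(y<-80)&(y>-200)))
    lane=(abs(x)<60)&(abs(y)<170)
    red=(im[...,0]-im[...,2]>8)
    bl=lane&(h>20)&(h<31)&(y>-20)&(y<150)&red
    print(" blank",f(bl), cv2.minAreaRect(J[bl][:,:2].astype(np.float32)))
    print(" strips",f((h>16)&(h<24)&(abs(y)<140)&(x>10)&(x<45)),f((h>16)&(h<24)&(abs(y)<140)&(x<-25)&(x>-70)))
    print(" nose",f((h>26)&(h<45)&(x<15)&(x>-60)&(y<-80)))
    print(" V",f((h>48)&(h<65)&(abs(x)<90)&(y>-80)&(y<60)))
    print(" endblocks",f((h>33)&(h<43)&(x>40)&(x<95)&(y>20)&(y<80)))
    print(" carriage",f((h>40)&(h<70)&(x>20)&(x<95)&(y<-80)&(y>-190)))
print(world([0,0]),jig(np.r_[env.get_obs()["tool_pos"]]))
E
```

```text
top
 lever ([[44.7, -126.8, 73.9], [54.6, -121.7, 97.3], [68.5, -119.2, 106.5]], 50)
 blank ([[-59.0, 24.1, 22.4], [-33.1, 67.5, 26.3], [48.8, 103.3, 29.7]], 407) ((-0.6453132629394531, 63.79559326171875), (83.95661926269531, 118.4079818725586), 89.82305908203125)
 strips ([[10.1, -138.8, 16.3], [36.0, 42.7, 18.7], [43.3, 137.3, 23.5]], 36) ([[-69.8, -131.0, 16.2], [-66.3, 25.5, 20.2], [-27.6, 130.4, 23.9]], 256)
 nose ([[-53.0, -367.2, 26.1], [-6.1, -253.2, 29.2], [14.2, -119.4, 36.3]], 568)
 V ([[-31.7, -42.5, 49.1], [2.2, -21.0, 53.9], [29.1, 0.5, 58.4]], 198)
 endblocks ([[41.1, 34.2, 34.4], [59.9, 41.7, 38.2], [78.2, 49.6, 41.9]], 79)
 carriage ([[37.6, -148.2, 40.7], [52.3, -109.6, 54.3], [76.7, -91.5, 68.2]], 213)
scene
 lever ([[44.8, -125.4, 71.1], [54.7, -118.9, 87.5], [67.7, -116.7, 102.9]], 84)
 blank ([[-57.3, 22.8, 23.8], [6.0, 77.1, 26.3], [44.1, 95.5, 28.4]], 8) ((-6.650093078613281, 57.52436447143555), (73.4736099243164, 100.35381317138672), 87.82009887695312)
 strips ([[10.4, -119.9, 16.2], [36.1, 35.1, 19.8], [43.7, 137.0, 23.8]], 79) ([[-69.8, -127.0, 16.5], [-63.5, 48.1, 19.5], [-28.9, 126.5, 23.9]], 299)
 nose ([[-57.9, -1976.2, 26.1], [-11.2, -252.9, 28.7], [14.2, -117.8, 43.1]], 382)
 V ([[-32.0, -40.6, 48.5], [-2.4, -17.9, 53.0], [27.8, 2.4, 57.2]], 155)
 endblocks ([[40.6, 36.1, 33.5], [58.7, 45.7, 36.7], [76.8, 52.1, 40.5]], 68)
 carriage ([[37.4, -133.3, 40.5], [52.2, -104.5, 53.4], [75.9, -90.0, 67.7]], 187)
[ 0.5533 -0.0492] [-240.73297053 -632.86503007  221.55687594]
```

```bash
cat >> h.py <<'E'
from scipy.spatial.transform import Rotation as Rt
def to(x,y,z,yaw=78.43):
    "units for drive_tool from the measured pose to jig point x,y,z (mm)"
    o=env.get_obs();w=np.r_[world([x,y]),z/1000]
    R=Rt.from_euler('xyz',o["tool_rot"],degrees=True)
    d=R.inv().apply(w-o["tool_pos"])/.04
    t=(o["tool_rot"][2]-yaw+180)%360-180
    print("at jig",jig(o["tool_pos"]).round(1),"rot",o["tool_rot"].round(1),"F",o["force"].round(1),"->",d.round(3),"turn",round(t/10,3),"t",round(o["time_s"],2))
E
python3 - <<'E'
from h import *
z=np.load("top0.npz");J=jig(z["W"]);x,y,h=J[...,0],J[...,1],J[...,2]
for a,b in ((120,145),(-80,-55),(30,95)):
    print((a,b),[(i,round(float(np.median(h[(y>a)&(y<b)&(x>=i)&(x<i+3)])),1)) for i in range(-80,55,3)])
print("y prof blank",[(i,round(float(np.median(h[(x>-40)&(x<10)&(y>=i)&(y<i+2)])),1)) for i in list(range(10,30,2))+list(range(98,118,2))])
print("y prof nose",[(i,round(float(np.median(h[(x>-40)&(x<10)&(y>=i)&(y<i+2)])),1)) for i in range(-130,-80,2)])
to(57,-147,200)
E
```

```text
(120, 145) [(-80, 12.0), (-77, 15.0), (-74, 20.5), (-71, 20.7), (-68, 21.0), (-65, 10.9), (-62, 11.2), (-59, 11.8), (-56, 10.8), (-53, 12.9), (-50, 11.8), (-47, 11.7), (-44, 11.8), (-41, 12.0), (-38, 11.6), (-35, 12.8), (-32, 12.4), (-29, 12.2), (-26, 11.8), (-23, 12.2), (-20, 11.9), (-17, 10.3), (-14, 12.2), (-11, 11.1), (-8, 12.9), (-5, 13.4), (-2, 18.6), (1, 18.8), (4, 21.1), (7, 19.6), (10, 12.3), (13, 11.9), (16, 11.6), (19, 11.7), (22, 13.8), (25, 11.5), (28, 12.8), (31, 12.8), (34, 17.7), (37, 18.3), (40, 23.2), (43, 15.3), (46, 19.6), (49, 11.9), (52, 12.3)]
(-80, -55) [(-80, 10.9), (-77, 13.1), (-74, 20.3), (-71, 20.0), (-68, 20.1), (-65, 12.9), (-62, 11.3), (-59, 11.4), (-56, 11.0), (-53, 13.6), (-50, 11.7), (-47, 12.4), (-44, 12.3), (-41, 12.1), (-38, 11.5), (-35, 12.8), (-32, 12.0), (-29, 13.0), (-26, 12.9), (-23, 11.7), (-20, 11.9), (-17, 11.4), (-14, 12.1), (-11, 11.7), (-8, 11.4), (-5, 12.1), (-2, 19.7), (1, 20.3), (4, 18.6), (7, 18.6), (10, 11.1), (13, 12.2), (16, 12.0), (19, 12.6), (22, 10.9), (25, 11.8), (28, 11.4), (31, 11.6), (34, 13.9), (37, 12.8), (40, 11.8), (4
[... 653 characters left out ...]
, (14, 12.5), (16, 13.4), (18, 13.4), (20, 25.5), (22, 25.2), (24, 25.7), (26, 25.5), (28, 24.8), (98, 26.5), (100, 25.2), (102, 25.5), (104, 26.7), (106, 25.0), (108, 15.2), (110, 12.8), (112, 13.8), (114, 10.6), (116, 13.8)]
y prof nose [(-130, 34.6), (-128, 34.0), (-126, 34.6), (-124, 33.8), (-122, 34.0), (-120, 24.2), (-118, 12.5), (-116, 12.8), (-114, 12.7), (-112, 11.5), (-110, 13.2), (-108, 12.5), (-106, 12.1), (-104, 12.1), (-102, 13.3), (-100, 11.4), (-98, 12.2), (-96, 11.9), (-94, 13.5), (-92, 11.1), (-90, 13.5), (-88, 13.2), (-86, 13.1), (-84, 12.4), (-82, 13.2)]
at jig [-240.7 -632.9  221.6] rot [-179.9    0.    17.1] F [ 1.  -0.7  0.5] -> [12.354 -7.093  0.55 ] turn -6.137 t 0.1
```

>>> {"fn": "drive_tool", "kwargs": {
  "moves": [1.2,-0.7,0,-0.6,0,2.4,-1.4,0,-1.2,0,3.6,-2.1,0,-1.8,0,4.8,-2.8,0,-2.4,0,6.0,-3.5,0,-3.0,0],
  "squeeze": 20
}}

```text
time_s: 0.72
tool_pos: [0.3799, -0.4155, 0.2222]
tool_rot: [-180.0, 0.0, 47.3]
force: [-0.1, -0.4, -0.4]
grip_width: 0.0452
grasp_force: 0.0
```

```bash
python3 -c "
from h import *
to(57,-147,200)"
```

```text
at jig [ -96.4 -393.7  222.2] rot [-180.     0.    47.3] F [-0.1 -0.4 -0.4] -> [7.262 0.089 0.554] turn -3.117 t 0.72
```

>>> {"fn": "drive_tool", "kwargs": {
  "moves": [1.4,0,0,-0.7,0,2.9,0,0,-1.4,0,4.4,0.05,0,-2.2,0,5.8,0.08,0,-3.0,0,7.2,0.09,0.3,-3.117,0]
}}

```text
time_s: 1.35
tool_pos: [0.5794, -0.2077, 0.2111]
tool_rot: [179.9, 0.0, 78.3]
force: [0.6, -0.1, -0.3]
grip_width: 0.0017
grasp_force: 0.0
```

```bash
python3 -c "
from h import *
to(57,-148,130)"
```

```text
at jig [  57.3 -150.1  211.1] rot [179.9   0.   78.3] F [ 0.6 -0.1 -0.3] -> [ 0.053 -0.012  2.026] turn -0.013 t 1.35
```

>>> {"fn": "drive_tool", "kwargs": {
  "moves": [0,0,1.2,0,0,0,0,2.2,0,0,0,0,3.0,0,0,0,0,3.45,0,0,0,0,3.45,0,0]
}}

```text
time_s: 1.98
tool_pos: [0.5769, -0.2085, 0.0713]
tool_rot: [-179.9, -0.0, 78.2]
force: [-0.3, 0.0, -0.2]
grip_width: 0.0004
grasp_force: 0.0
```

```bash
python3 -c "
from h import *
to(57,-91,74)
im,d,m=look('scene');cv2.imwrite('pics/s1.png',cv2.resize(im[120:270,150:350,::-1],(800,600),interpolation=cv2.INTER_CUBIC))"
```

```text
at jig [  55.1 -151.4   71.3] rot [-179.9   -0.    78.2] F [-0.3  0.  -0.2] -> [ 1.509  0.042 -0.067] turn -0.02 t 1.98
```

View pics/s1.png

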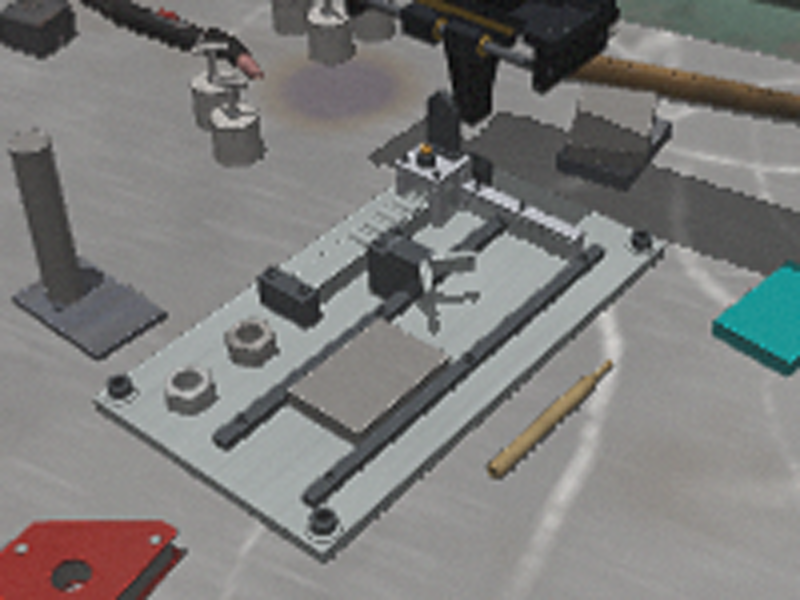

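The fingers are behind the lever in the picture (fingers at (470,90), lever at (443,125)). Now I push slowly.

>>> {"fn": "drive_tool", "kwargs": {
  "moves": [0.1,0.02,0,0,0,0.2,0.04,0,0,0,0.3,0.04,0,0,0,0.38,0.04,0,0,0,0.46,0.04,0,0,0]
}}

```text
time_s: 2.65
tool_pos: [0.5829, -0.1943, 0.0732]
tool_rot: [179.9, 0.2, 78.1]
force: [-0.6, -3.5, 2.1]
grip_width: 0.0006
grasp_force: 1.6
```

```bash
python3 -c "
from h import *
to(57,-91,74)"
```

```text
at jig [  58.1 -136.3   73.2] rot [179.9   0.2  78.1] F [-0.6 -3.5  2.1] -> [ 1.131 -0.034 -0.025] turn -0.03 t 2.65
```

>>> {"fn": "drive_tool", "kwargs": {
  "moves": [0.06,0,0,0,0,0.12,0,0,0,0,0.18,0,0,0,0]
}}

```text
time_s: 3.02
tool_pos: [0.584, -0.189, 0.0732]
tool_rot: [179.9, 0.4, 78.1]
force: [-1.9, -9.6, 2.7]
grip_width: 0.0007
grasp_force: 5.1
```

>>> {"fn": "drive_tool", "kwargs": {
  "moves": [0.06,0,0,0,0,0.12,0,0,0,0]
}}

```text
time_s: 3.28
tool_pos: [0.584, -0.1886, 0.0733]
tool_rot: [179.9, 0.6, 77.9]
force: [-3.4, -16.0, 3.3]
grip_width: 0.0006
grasp_force: 8.4
```

```bash
python3 -c "
from h import *
to(57,-91,74)"
```

```text
at jig [  58.  -130.4   73.3] rot [179.9   0.6  77.9] F [ -3.4 -16.    3.3] -> [ 0.985 -0.035 -0.029] turn -0.051 t 3.27
```

>>> {"fn": "drive_tool", "kwargs": {
  "moves": [0.05,0,0,0,0,0.1,0,0,0,0]
}}

```text
time_s: 3.52
tool_pos: [0.584, -0.1885, 0.0733]
tool_rot: [179.9, 0.9, 77.8]
force: [-4.8, -21.1, 2.9]
grip_width: 0.0006
grasp_force: 11.0
```

>>> {"fn": "drive_tool", "kwargs": {
  "moves": [0.05,0,0,0,0,0.1,0,0,0,0]
}}

```text
time_s: 3.78
tool_pos: [0.584, -0.1883, 0.0734]
tool_rot: [180.0, 1.1, 77.6]
force: [-5.6, -26.8, 2.8]
grip_width: 0.0003
grasp_force: 13.8
```

```bash
python3 -c "
from h import *
to(57,-91,74)"
```

```text
at jig [  58.  -130.1   73.4] rot [180.    1.1  77.6] F [ -5.6 -26.8   2.8] -> [ 0.976 -0.038 -0.035] turn -0.078 t 3.77
```

```bash
python3 - <<'E'
from h import *
im,d,m=look('scene');cv2.imwrite('pics/s2.png',cv2.resize(im[105:180,220:320,::-1],(800,600),interpolation=cv2.INTER_CUBIC))
z=np.load("scene0.npz");A=jig(z["W"]);B=jig(pts(d,m))
t,dt,mt=look('top');T0=jig(np.load("top0.npz")["W"]);T1=jig(pts(dt,mt))
for n,a in (("s0",A),("s1",B),("t0",T0),("t1",T1)):
    x,y,h=a[...,0],a[...,1],a[...,2]
    q=a[(h>28)&(h<40)&(x<20)&(x>-60)&(y<-85)&(y>-140)]
    l=a[(h>64)&(h<106)&(x<72)&(x>40)&(y<-60)&(y>-126)]
    print(n,np.percentile(q[:,1],[5,50,95]),np.percentile(l,[5,50,95],axis=0).round(1).tolist(),len(l)) if len(l) else print(n,np.percentile(q[:,1],[5,50,95]))
to(0,0,0)
E
```

```text
s0 [-129.82003256 -122.19943561 -117.96643145] [[45.4, -124.9, 65.1], [55.0, -118.8, 82.8], [67.2, -101.7, 102.1]] 106
s1 [-122.44557532 -113.58005053 -109.55440421] [[45.3, -121.6, 65.8], [54.5, -111.5, 86.3], [69.3, -96.4, 103.1]] 122
t0 [-130.73779016 -124.72058309 -119.33387997] [[45.3, -125.4, 65.5], [54.6, -119.9, 89.4], [66.9, -100.7, 103.3]] 60
t1 [-122.64206459 -117.03157114 -111.60692122] [[49.6, -107.0, 64.4], [57.2, -95.4, 66.8], [60.9, -90.4, 70.4]] 12
at jig [  58.  -130.1   73.4] rot [180.    1.1  77.6] F [ -5.9 -25.5   3.7] -> [ 3.268 -1.496  1.77 ] turn -0.08 t 3.88
```

View pics/s2.png

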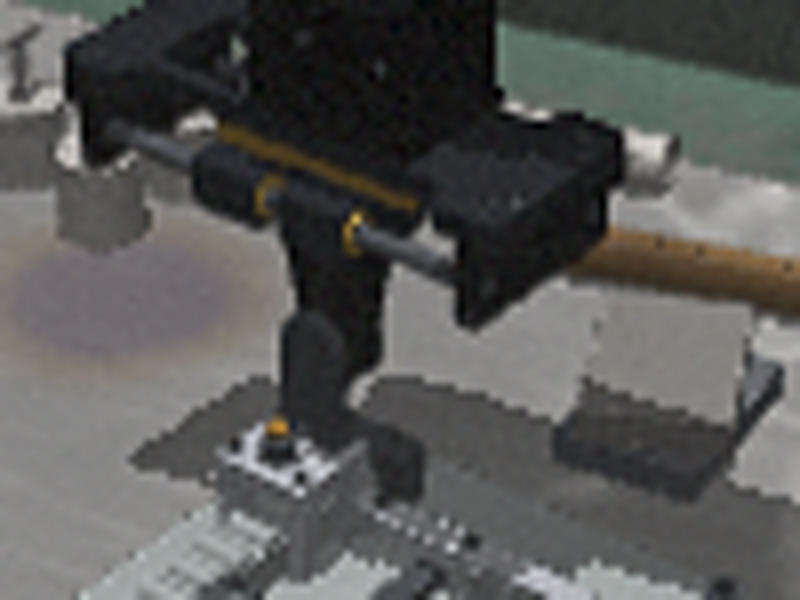

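>>> {"fn": "drive_tool", "kwargs": {
  "moves": [0.05,0,0,0,0,0.05,0,0,0,0]
}}

```text
time_s: 4.12
tool_pos: [0.584, -0.1882, 0.0734]
tool_rot: [180.0, 1.2, 77.6]
force: [-6.7, -28.1, 3.6]
grip_width: 0.0004
grasp_force: 14.2
```

>>> {"fn": "drive_tool", "kwargs": {
  "moves": [0.05,0,0,0,0,0.05,0,0,0,0]
}}

```text
time_s: 4.38
tool_pos: [0.584, -0.1881, 0.0734]
tool_rot: [180.0, 1.4, 77.5]
force: [-6.5, -29.9, 3.3]
grip_width: 0.0005
grasp_force: 15.6
```

```bash
python3 -c "
from h import *
to(57,-91,74);print(env.get_obs()['wrist_torque'])"
```

```text
at jig [  58.  -129.9   73.4] rot [180.    1.4  77.5] F [ -6.5 -29.9   3.3] -> [ 0.972 -0.04  -0.038] turn -0.094 t 4.38
[-6.36907843  1.39033488  0.05180357]
```

>>> {"fn": "drive_tool", "kwargs": {
  "moves": [0.04,0,0,0,0,0.08,0,0,0,0,0.08,0,0,0,0]
}}

```text
time_s: 4.75
tool_pos: [0.584, -0.188, 0.0735]
tool_rot: [180.0, 1.6, 77.4]
force: [-8.0, -35.2, 3.5]
grip_width: 0.0005
grasp_force: 17.9
```

```bash
python3 - <<'E'
from h import *
to(57,-91,74)
t,dt,mt=look('top');T1=jig(pts(dt,mt));x,y,h=T1[...,0],T1[...,1],T1[...,2]
q=T1[(h>28)&(h<40)&(x<20)&(x>-60)&(y<-85)&(y>-140)];print(np.percentile(q[:,1],[5,50,95]))
a=np.hstack([np.load("top0.npz")["im"][160:210,285:325],t[160:210,285:325]])
cv2.imwrite('pics/t2.png',cv2.resize(a[...,::-1],(800,500),interpolation=cv2.INTER_CUBIC))
E
```

```text
at jig [  57.9 -129.8   73.5] rot [180.    1.6  77.4] F [ -8.  -35.2   3.5] -> [ 0.97  -0.041 -0.04 ] turn -0.105 t 4.75
[-122.58534585 -116.76522198 -111.59698141]
```

View pics/t2.png

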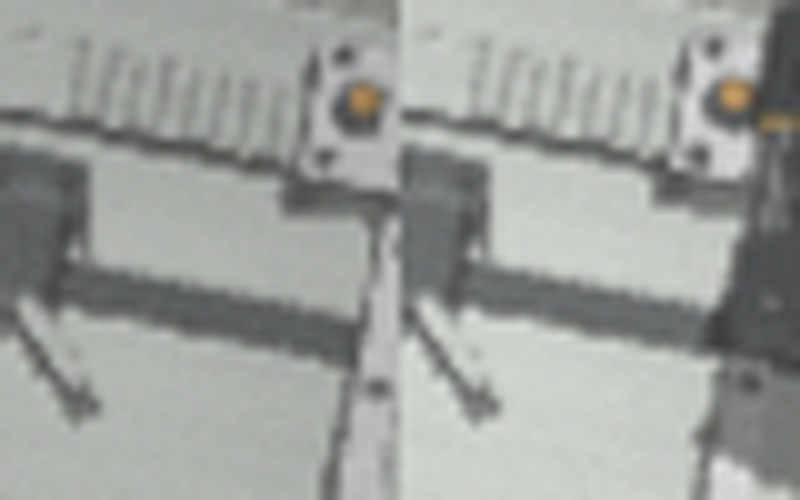

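The carriage (left: before, right: now) has moved about 8 mm and stopped there at 36 N. The finger widens upward, so it is probably pushing on the lever's top edge and jamming the carriage. I'll back off and straddle the lever instead, so that a pad pushes at mid-face.

>>> {"fn": "drive_tool", "kwargs": {
  "moves": [-0.3,0,0,0,0,-0.7,0,0,0,0,-1.1,0,-0.2,0,0,-1.1,0,-1.2,0,30,-1.1,0,-2.2,0,55]
}}

```text
time_s: 5.42
tool_pos: [0.5797, -0.2067, 0.1616]
tool_rot: [-180.0, -0.1, 78.3]
force: [1.0, -0.7, 0.3]
grip_width: 0.0131
grasp_force: 0.0
```

```bash
python3 - <<'E'
from h import *
to(57,-121,150,-11.57)
t,dt,mt=look('top');T1=jig(pts(dt,mt));x,y,h=T1[...,0],T1[...,1],T1[...,2]
q=T1[(h>28)&(h<40)&(x<20)&(x>-60)&(y<-85)&(y>-140)];print(np.percentile(q[:,1],[5,50,95]))
im,d,m=look('scene');a=jig(pts(d,m));x,y,h=a[...,0],a[...,1],a[...,2]
l=a[(h>72)&(h<106)&(x<72)&(x>40)&(y<-60)&(y>-135)];print(np.percentile(l,[2,50,98],axis=0))
print(env.get_obs()["qpos"])
E
```

```text
at jig [  57.4 -149.   161.6] rot [-1.80e+02 -1.00e-01  7.83e+01] F [ 1.  -0.7  0.3] -> [ 0.699 -0.012  0.29 ] turn 8.988 t 5.42
[-124.17060433 -118.39947325 -112.99103423]
[[  44.186945   -118.08135728   72.86541297]
 [  55.14267984 -112.82915948   87.16727457]
 [  70.03533253 -110.00428781  103.24734847]]
[ 41.46288887  18.56229633 -29.76488726  91.71703479   9.60711763
  71.74163541  -1.62503774]
```

>>> {"fn": "drive_tool", "kwargs": {
  "moves": [0.2,0,0,1.0,55,0.4,0,0,2.0,55,0.6,0,0,3.0,55,0.7,0,0,4.0,55,0.8,0,0,5.0,55]
}}

```text
time_s: 6.15
tool_pos: [0.5863, -0.1749, 0.1601]
tool_rot: [-179.9, 0.0, 28.0]
force: [0.6, 0.7, -0.6]
grip_width: 0.0544
grasp_force: 0.0
```

>>> {"fn": "drive_tool", "kwargs": {
  "moves": [0,0,0,1.0,55,0,0,0,2.0,55,0,0,0,3.0,55,0,0,0,4.0,55,0,0,0,4.0,55]
}}

```text
time_s: 6.78
tool_pos: [0.5862, -0.1753, 0.1602]
tool_rot: [-180.0, 0.0, -11.6]
force: [-0.5, -0.1, -0.6]
grip_width: 0.0551
grasp_force: 0.0
```

```bash
python3 - <<'E'
from h import *
to(57,-116.5,66,-11.57);print(env.get_obs()["grip_width"])
E
```

```text
at jig [  57.6 -116.9  160.2] rot [-180.     0.   -11.6] F [-0.5 -0.1 -0.6] -> [-0.012 -0.009  2.354] turn -0.001 t 6.78
0.05508292663923635
```

>>> {"fn": "drive_tool", "kwargs": {
  "moves": [0,0,0.8,0,55,0,0,1.6,0,55,0,0,2.1,0,55,0,0,2.3,0,55,0,0,2.3,0,55],
  "squeeze": 60
}}

```text
time_s: 7.4
tool_pos: [0.5864, -0.1761, 0.0686]
tool_rot: [-180.0, 0.0, -11.7]
force: [0.3, 1.0, 0.1]
grip_width: 0.0548
grasp_force: 0.0
```

>>> {"fn": "drive_tool", "kwargs": {
  "moves": [0,-0.15,0,0,55,0,-0.3,0,0,55,0,-0.42,0,0,55,0,-0.5,0,0,55]
}}

```text
time_s: 7.9
tool_pos: [0.5906, -0.156, 0.0688]
tool_rot: [180.0, -0.0, -11.7]
force: [-0.4, -0.4, 0.2]
grip_width: 0.055
grasp_force: 0.0
```

```bash
python3 - <<'E'
from h import *
to(57,-116.5,66,-11.57);print(env.get_obs()["grip_width"],env.get_obs()["grasp_force"],env.get_obs()["wrist_torque"])
im,d,m=look('scene');cv2.imwrite('pics/s3.png',cv2.resize(im[105:180,220:320,::-1],(800,600),interpolation=cv2.INTER_CUBIC))
E
```

```text
at jig [ 58.  -97.1  68.8] rot [180.   -0.  -11.7] F [-0.4 -0.4  0.2] -> [-0.024  0.485  0.071] turn -0.015 t 7.9
0.05495159053978926 0.0 [0.0599214  0.03177751 0.04487811]
```

View pics/s3.png

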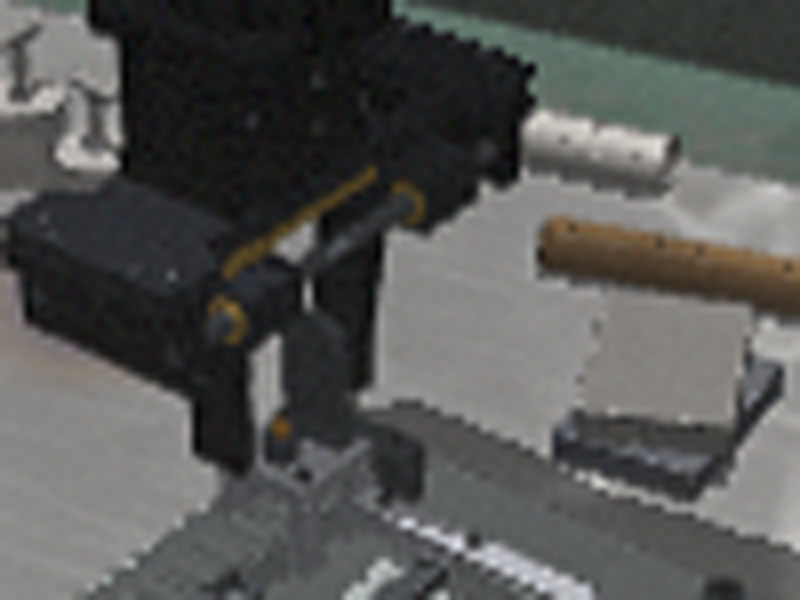

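The fingers straddle the lever: the rear finger is at (350,340) just behind it (lever at (320,370)), and the front finger is at (220,420), clear of the knob. I push in small steps.

>>> {"fn": "drive_tool", "kwargs": {
  "moves": [0,-0.06,0,0,55,0,-0.12,0,0,55,0,-0.18,0,0,55,0,-0.24,0,0,55]
}}

```text
time_s: 8.45
tool_pos: [0.5914, -0.1514, 0.0684]
tool_rot: [179.7, 0.0, -11.9]
force: [-1.4, -9.4, -0.8]
grip_width: 0.0552
grasp_force: 4.7
```

>>> {"fn": "drive_tool", "kwargs": {
  "moves": [0,-0.06,0,0,55,0,-0.12,0,0,55]
}}

```text
time_s: 8.7
tool_pos: [0.5917, -0.1504, 0.0683]
tool_rot: [179.5, -0.0, -12.0]
force: [-2.3, -14.8, -0.6]
grip_width: 0.0551
grasp_force: 7.4
```

```bash
python3 - <<'E'
from h import *
to(57,-97.1,68,-11.57);print(env.get_obs()["grip_width"],env.get_obs()["grasp_force"],env.get_obs()["wrist_torque"])
E
```

```text
at jig [ 58.  -91.5  68.3] rot [179.5  -0.  -12. ] F [ -2.3 -14.8  -0.6] -> [-0.023  0.141  0.008] turn -0.046 t 8.7
0.05509137867237699 7.426718445494771 [-3.07635314  0.40391649  0.08839927]
```

>>> {"fn": "drive_tool", "kwargs": {
  "moves": [0,-0.05,0,0,55,0,-0.1,0,0,55]
}}

```text
time_s: 8.95
tool_pos: [0.5919, -0.1501, 0.0682]
tool_rot: [179.2, -0.0, -12.1]
force: [-1.8, -19.4, -2.1]
grip_width: 0.0552
grasp_force: 10.0
```

>>> {"fn": "drive_tool", "kwargs": {
  "moves": [0,-0.05,0,0,55,0,-0.1,0,0,55]
}}

```text
time_s: 9.2
tool_pos: [0.592, -0.1499, 0.068]
tool_rot: [179.0, -0.0, -12.3]
force: [-3.2, -24.3, -2.7]
grip_width: 0.0552
grasp_force: 12.8
```

```bash
python3 - <<'E'
from h import *
to(57,-97.1,68,-11.57);print(env.get_obs()["grip_width"],env.get_obs()["grasp_force"],env.get_obs()["wrist_torque"])
E
```

```text
at jig [ 58.1 -90.9  68. ] rot [179.   -0.  -12.3] F [ -3.2 -24.3  -2.7] -> [-0.025  0.155  0.004] turn -0.071 t 9.2
0.05522503954783005 12.766822805861011 [-5.30231572  0.71761206  0.20008758]
```

>>> {"fn": "drive_tool", "kwargs": {
  "moves": [0,-0.08,0,0,55,0,-0.08,0,0,55,0,-0.08,0,0,55,0,-0.08,0,0,55,0,-0.08,0,0,55]
}}

```text
time_s: 9.82
tool_pos: [0.592, -0.1498, 0.068]
tool_rot: [178.8, -0.0, -12.4]
force: [-3.3, -27.7, -2.5]
grip_width: 0.0554
grasp_force: 14.0
```

>>> {"fn": "drive_tool", "kwargs": {
  "moves": [0,0,0,0,55,0,0,0,0,55,0,0,0,0,55,0,0,0,0,55,0,0,0,0,55]
}}

```text
time_s: 10.45
tool_pos: [0.592, -0.1498, 0.068]
tool_rot: [178.8, -0.0, -12.4]
force: [-3.9, -28.5, -2.5]
grip_width: 0.0553
grasp_force: 14.0
```

```bash
python3 - <<'E'
from h import *
o=env.get_obs()
to(57,-97.1,68,-11.57);print(o["grip_width"],o["grasp_force"],o["wrist_torque"],o["qpos"].round(2),o["effort"].round(1))
t,dt,mt=look('top');T1=jig(pts(dt,mt));x,y,h=T1[...,0],T1[...,1],T1[...,2]
q=T1[(h>28)&(h<40)&(x<-20)&(x>-60)&(y<-85)&(y>-140)];print(np.percentile(q[:,1],[5,50,95]))
cv2.imwrite('pics/t4.png',cv2.resize(t[140:230,240:345,::-1],(700,600),interpolation=cv2.INTER_CUBIC))
E
```

```text
at jig [ 58.1 -90.8  68. ] rot [178.8  -0.  -12.4] F [ -3.9 -28.5  -2.5] -> [-0.026  0.159  0.002] turn -0.084 t 10.45
0.05526789003876608 13.985147355124354 [-5.79317921  0.83681874  0.11942587] [ 25.87  21.52 -18.    98.41   8.74  61.38 -97.57] [-16.9 -47.6 -20.7 -27.3  -8.5  -0.6  -0.2]
[-122.1580133  -116.31247426 -110.94404989]
```

View pics/t4.png

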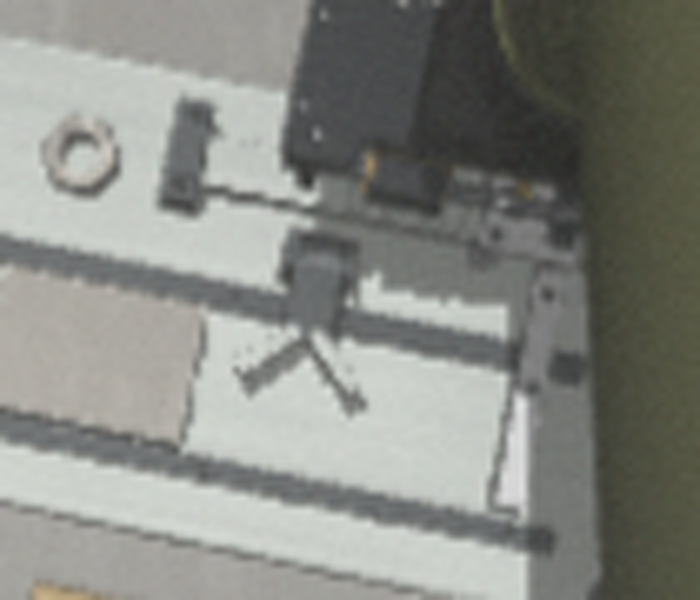

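Nothing visible blocks the carriage, and it holds still at 28 N. I'll back off, centre the gripper on the lever and clamp it, so the lever can't tip while it is pushed.

>>> {"fn": "drive_tool", "kwargs": {
  "moves": [0,0.4,0,0,55,0,0.8,-0.05,0,55,0,1.05,-0.1,0,55,0,1.05,-0.1,0,55],
  "squeeze": 10
}}

```text
time_s: 11.0
tool_pos: [0.5872, -0.1729, 0.0729]
tool_rot: [-180.0, -0.0, -11.8]
force: [-0.4, 0.6, 0.5]
grip_width: 0.0552
grasp_force: 0.0
```

```bash
python3 - <<'E'
from h import *
to(57,-117,71,-11.57)
t,dt,mt=look('top');T1=jig(pts(dt,mt));x,y,h=T1[...,0],T1[...,1],T1[...,2]
q=T1[(h>28)&(h<40)&(x<-20)&(x>-60)&(y<-85)&(y>-140)];print(np.percentile(q[:,1],[5,50,95]))
im,d,m=look('scene');a=jig(pts(d,m));x,y,h=a[...,0],a[...,1],a[...,2]
l=a[(h>50)&(h<106)&(x<72)&(x>40)&(y<-60)&(y>-135)]
for z in range(50,106,6):
  s=l[(l[:,2]>z)&(l[:,2]<z+6)]; print(z,len(s),np.percentile(s[:,1],[2,50,98]).round(1),np.percentile(s[:,0],[2,50,98]).round(1)) if len(s) else 0
a0=jig(np.load("scene0.npz")["W"]); x,y,h=a0[...,0],a0[...,1],a0[...,2]
l=a0[(h>30)&(h<106)&(x<80)&(x>30)&(y<-60)&(y>-175)]
for z in range(30,106,6):
  s=l[(l[:,2]>z)&(l[:,2]<z+6)]; print(z,len(s),np.percentile(s[:,1],[2,50,98]).round(1),np.percentile(s[:,0],[2,50,98]).round(1)) if len(s) else 0
E
```

```text
at jig [  58.1 -114.3   72.9] rot [-180.    -0.   -11.8] F [-0.4  0.6  0.5] -> [-0.026  0.066  0.046] turn -0.022 t 11.0
[-124.51071087 -118.85060043 -113.18147683]
50 59 [-120.3  -93.9  -83. ] [40.3 51.8 69.7]
56 27 [-120.  -111.7  -87.4] [42.5 52.9 68.8]
62 20 [-117.5 -111.9  -92.4] [43.8 52.6 67.1]
68 19 [-119.8 -111.6  -77.7] [44.4 56.1 69.7]
74 32 [-116.7 -110.8  -75.7] [45.2 55.2 70.8]
80 25 [-119.2 -111.9  -75.5] [45.1 53.8 68.6]
86 28 [-116.6 -111.   -76.7] [44.1 57.1 70.1]
92 28 [-117.5 -111.5  -75. ] [45.3 53.3 67.7]
98 25 [-118.4 -112.3  -73.6] [46.5 53.7 64.2]
104 2 [-75.6 -75.3 -75.1] [49.  52.7 56.3]
30 72 [-149.1  -92.7  -62.5] [33.5 52.5 71.4]
36 31 [-150.6 -128.9  -89.5] [36.9 42.9 75.1]
42 29 [-127.7  -91.9  -90. ] [37.  39.9 75.5]
48 69 [-128.1  -98.8  -89.9] [37.4 48.5 76.9]
54 43 [-124.9 -116.4  -93. ] [41.3 52.9 75.3]
60 28 [-123.7 -116.8  -94.6] [44.6 54.2 67.9]
66 16 [-123.4 -118.7  -99.9] [45.4 58.9 67.6]
72 12 [-122.7 -118.2 -117.3] [45.3 55.8 67.8]
78 15 [-123.8 -119.1 -117.5] [44.6 52.6 66.9]
84 15 [-122.3 -118.5 -118. ] [45.5 56.4 67.5]
90 17 [-125.1 -118.9 -116.5] [45.5 56.  66.6]
96 13 [-125.5 -119.8 -116.7] [48.2 52.1 65.3]
102 6 [-124.9 -120.2 -117.2] [51.9 54.7 61.1]
```

>>> {"fn": "drive_tool", "kwargs": {
  "moves": [0,0.04,0,0,40,0,0.04,0,0,20,0,0.04,0,0,0,0,0.04,0,0,0,0,0.04,0,0,0],
  "squeeze": 40
}}

```text
time_s: 11.72
tool_pos: [0.5867, -0.1742, 0.0725]
tool_rot: [180.0, 0.0, -11.8]
force: [-0.4, -0.6, -0.4]
grip_width: 0.0133
grasp_force: 0.0
```

>>> {"fn": "drive_tool", "kwargs": {
  "moves": [0,-0.04,0,0,0,0,-0.08,0,0,0]
}}

```text
time_s: 11.98
tool_pos: [0.5867, -0.1743, 0.0725]
tool_rot: [179.8, -0.0, -11.8]
force: [-0.7, -7.6, -0.9]
grip_width: 0.0076
grasp_force: 40.0
```

```bash
python3 - <<'E'
from h import *
o=env.get_obs()
to(57,-117,71,-11.57);print(o["grip_width"],o["grasp_force"],o["wrist_torque"])
E
```

```text
at jig [  57.8 -115.8   72.5] rot [179.8  -0.  -11.8] F [-0.7 -7.6 -0.9] -> [-0.02   0.029  0.038] turn -0.028 t 11.97
0.007617266620903859 40.017886706627905 [-1.43873499  0.26655556  0.19673738]
```

>>> {"fn": "drive_tool", "kwargs": {
  "moves": [0,-0.06,0,0,0,0,-0.12,0,0,0]
}}

```text
time_s: 12.22
tool_pos: [0.5868, -0.1739, 0.0725]
tool_rot: [179.5, -0.0, -12.0]
force: [-2.5, -15.3, -1.3]
grip_width: 0.0078
grasp_force: 40.1
```

>>> {"fn": "drive_tool", "kwargs": {
  "moves": [0,-0.06,0,0,0,0,-0.12,0,0,0]
}}

```text
time_s: 12.48
tool_pos: [0.5868, -0.1737, 0.0725]
tool_rot: [179.2, -0.0, -12.2]
force: [-3.5, -21.6, -0.3]
grip_width: 0.0078
grasp_force: 40.2
```

>>> {"fn": "drive_tool", "kwargs": {
  "moves": [0,-0.05,0,0,0,0,-0.1,0,0,0]
}}

```text
time_s: 12.72
tool_pos: [0.5873, -0.171, 0.0726]
tool_rot: [179.2, -0.0, -12.3]
force: [-2.0, -12.2, -0.5]
grip_width: 0.0077
grasp_force: 40.2
```

```bash
python3 - <<'E'
from h import *
o=env.get_obs()
to(57,-117,71,-11.57);print(o["grip_width"],o["grasp_force"],o["wrist_torque"])
E
```

```text
at jig [  57.8 -112.5   72.6] rot [179.2  -0.  -12.3] F [ -2.  -12.2  -0.5] -> [-0.018  0.111  0.04 ] turn -0.071 t 12.72
0.0076903766214060166 40.212041085542296 [-2.08042143  0.32603056  0.26215395]
```

Clamping works: the carriage has started to climb the tooth. I let it settle.

>>> {"fn": "drive_tool", "kwargs": {
  "moves": [0,0,0,0,0,0,0,0,0,0]
}}

```text
time_s: 12.98
tool_pos: [0.5898, -0.1587, 0.0725]
tool_rot: [179.9, 0.0, -11.8]
force: [-1.7, -3.8, -0.4]
grip_width: 0.0083
grasp_force: 40.0
```

>>> {"fn": "drive_tool", "kwargs": {
  "moves": [0,0,0,0,0,0,0,0,0,0]
}}

```text
time_s: 13.22
tool_pos: [0.5898, -0.1586, 0.0725]
tool_rot: [179.9, 0.0, -11.8]
force: [-2.0, -4.8, -0.1]
grip_width: 0.0076
grasp_force: 40.0
```

```bash
python3 - <<'E'
from h import *
o=env.get_obs()
to(57,-117,71,-11.57);print(o["grip_width"],o["grasp_force"],o["wrist_torque"])
t,dt,mt=look('top');T1=jig(pts(dt,mt));x,y,h=T1[...,0],T1[...,1],T1[...,2]
q=T1[(h>28)&(h<40)&(x<-20)&(x>-60)&(y<-85)&(y>-140)];print(np.percentile(q[:,1],[5,50,95]))
E
```

```text
at jig [ 57.7 -99.8  72.5] rot [179.9   0.  -11.8] F [-2.  -4.8 -0.1] -> [-0.017  0.43   0.038] turn -0.02 t 13.22
0.007622142921844676 40.001936252228916 [-1.03530878  0.36088073  0.12614807]
[-107.72078354 -101.79364191  -96.59665553]
```

One click: the carriage moved 16 mm, from the tooth foot at 10 mm to the first notch at 26 mm. TCP y of -99.8 in the jig corresponds to about 26 mm. Now the second.

>>> {"fn": "drive_tool", "kwargs": {
  "moves": [0,-0.07,0,0,0,0,-0.14,0,0,0,0,-0.2,0,0,0,0,-0.26,0,0,0]
}}

```text
time_s: 13.78
tool_pos: [0.5899, -0.1582, 0.0725]
tool_rot: [179.3, 0.0, -12.1]
force: [-4.2, -22.5, 0.5]
grip_width: 0.0079
grasp_force: 40.2
```

>>> {"fn": "drive_tool", "kwargs": {
  "moves": [0,-0.05,0,0,0,0,-0.1,0,0,0,0,-0.1,0,0,0,0,-0.1,0,0,0]
}}

```text
time_s: 14.28
tool_pos: [0.5906, -0.1548, 0.0725]
tool_rot: [179.3, 0.0, -12.2]
force: [-4.6, -12.5, 1.0]
grip_width: 0.0078
grasp_force: 40.2
```

```bash
python3 - <<'E'
from h import *
o=env.get_obs()
to(57,-117,71,-11.57);print(o["grip_width"],o["grasp_force"],o["wrist_torque"])
E
```

```text
at jig [ 57.7 -96.   72.5] rot [179.3   0.  -12.2] F [ -4.6 -12.5   1. ] -> [-0.013  0.526  0.045] turn -0.059 t 14.28
0.007804662449116224 40.16290505664074 [-2.14812971  0.64414794  0.30332367]
```

>>> {"fn": "drive_tool", "kwargs": {
  "moves": [0,0,0,0,0,0,0,0,0,0,0,0,0,0,0]
}}

```text
time_s: 14.65
tool_pos: [0.593, -0.1431, 0.0725]
tool_rot: [180.0, 0.0, -11.7]
force: [-1.7, -3.0, 0.3]
grip_width: 0.0076
grasp_force: 40.0
```

```bash
python3 - <<'E'
from h import *
o=env.get_obs()
to(57,-117,71,-11.57);print(o["grip_width"],o["grasp_force"],o["wrist_torque"],o["joint_velocities"].round(1))
E
```

```text
at jig [ 57.7 -84.1  72.5] rot [180.    0.  -11.7] F [-1.7 -3.   0.3] -> [-0.016  0.824  0.038] turn -0.014 t 14.65
0.007608294346936451 39.99880735762417 [-0.6401099   0.36393364  0.08617035] [-0.  -0.   0.1 -0.1 -0.1  0.   0.1]
```

Second click (TCP y -84.1). Same stroke for the third.

>>> {"fn": "drive_tool", "kwargs": {
  "moves": [0,-0.07,0,0,0,0,-0.14,0,0,0,0,-0.2,0,0,0,0,-0.26,0,0,0]
}}

```text
time_s: 15.15
tool_pos: [0.5933, -0.1417, 0.0725]
tool_rot: [179.4, 0.0, -12.0]
force: [-5.8, -18.3, 2.0]
grip_width: 0.0076
grasp_force: 40.1
```

>>> {"fn": "drive_tool", "kwargs": {
  "moves": [0,-0.05,0,0,0,0,-0.1,0,0,0,0,-0.1,0,0,0,0,-0.1,0,0,0]
}}

```text
time_s: 15.65
tool_pos: [0.5934, -0.1414, 0.0725]
tool_rot: [179.2, 0.0, -12.2]
force: [-5.4, -20.8, 1.6]
grip_width: 0.0076
grasp_force: 40.2
```

>>> {"fn": "drive_tool", "kwargs": {
  "moves": [0,0,0,0,0,0,0,0,0,0,0,0,0,0,0]
}}

```text
time_s: 16.02
tool_pos: [0.5934, -0.1414, 0.0725]
tool_rot: [179.2, 0.0, -12.2]
force: [-6.5, -21.8, 1.2]
grip_width: 0.0077
grasp_force: 40.2
```

```bash
python3 - <<'E'
from h import *
o=env.get_obs()
to(57,-117,71,-11.57);print(o["grip_width"],o["grasp_force"],o["wrist_torque"],o["joint_velocities"].round(1))
E
```

```text
at jig [ 57.8 -82.3  72.5] rot [179.2   0.  -12.2] F [ -6.5 -21.8   1.2] -> [-0.01   0.867  0.05 ] turn -0.059 t 16.02
0.007720026754441796 40.179330049779765 [-4.20752685  1.20071018  0.27898671] [ 0.   0.1 -0.  -0.1 -0.1 -0.1 -0. ]
```

>>> {"fn": "drive_tool", "kwargs": {
  "moves": [0,-0.04,0,0,0,0,-0.04,0,0,0]
}}

```text
time_s: 16.27
tool_pos: [0.5934, -0.1413, 0.0725]
tool_rot: [179.1, 0.0, -12.2]
force: [-5.8, -23.7, 2.0]
grip_width: 0.008
grasp_force: 40.2
```

>>> {"fn": "drive_tool", "kwargs": {
  "moves": [0,-0.04,0,0,0,0,-0.04,0,0,0,0,-0.04,0,0,0]
}}

```text
time_s: 16.65
tool_pos: [0.5934, -0.1412, 0.0725]
tool_rot: [179.0, 0.1, -12.3]
force: [-7.3, -25.8, 2.4]
grip_width: 0.008
grasp_force: 40.3
```

```bash
python3 - <<'E'
from h import *
o=env.get_obs()
to(57,-117,71,-11.57);print(o["wrist_torque"],o["joint_velocities"].round(1))
E
```

```text
at jig [ 57.7 -82.1  72.5] rot [ 1.79e+02  1.00e-01 -1.23e+01] F [ -7.3 -25.8   2.4] -> [-0.008  0.871  0.053] turn -0.07 t 16.65
[-5.12740983  1.35427845  0.24439601] [ 0.1 -0.   0.1 -0.1 -0.  -0.  -0. ]
```

>>> {"fn": "drive_tool", "kwargs": {
  "moves": [0,-0.04,0,0,0,0,-0.04,0,0,0,0,-0.04,0,0,0]
}}

```text
time_s: 17.02
tool_pos: [0.5934, -0.1412, 0.0725]
tool_rot: [178.9, 0.1, -12.3]
force: [-7.1, -26.8, 2.2]
grip_width: 0.0076
grasp_force: 40.3
```

```bash
python3 - <<'E'
from h import *
o=env.get_obs()
to(57,-117,71,-11.57);print(o["wrist_torque"],o["joint_velocities"].round(1))
im,d,m=look('scene');cv2.imwrite('pics/s5.png',cv2.resize(im[105:195,200:320,::-1],(800,600),interpolation=cv2.INTER_CUBIC))
E
```

```text
at jig [ 57.7 -82.1  72.5] rot [ 1.789e+02  1.000e-01 -1.230e+01] F [ -7.1 -26.8   2.2] -> [-0.007  0.873  0.054] turn -0.075 t 17.02
[-5.5862599   1.44503413  0.23076984] [-0.1 -0.  -0.1 -0.   0.  -0.1  0. ]
```

View pics/s5.png

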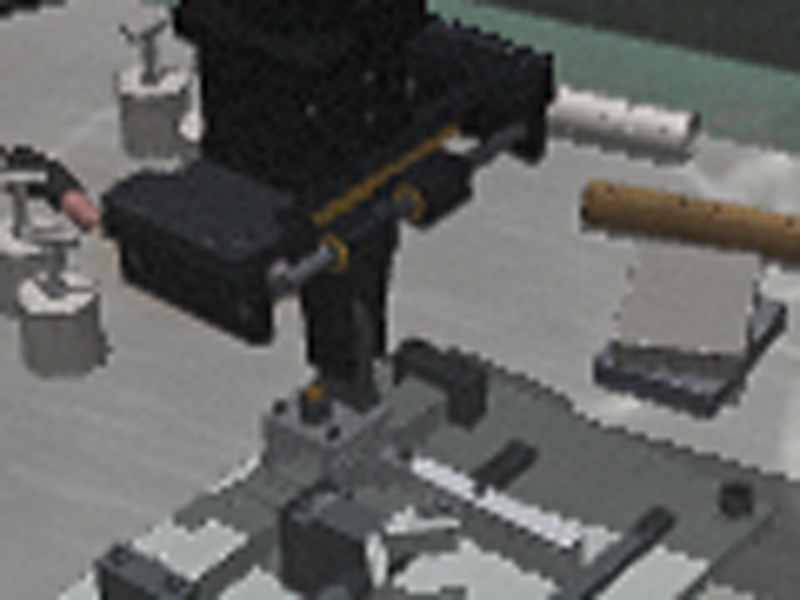

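The gripper is still clamped on the lever at (360,340) and the carriage is in the second notch. I relax and push again in one steady stroke.

>>> {"fn": "drive_tool", "kwargs": {
  "moves": [0,0.25,0,0,0,0,0.45,0,0,0,0,0.3,0,0,0,0,0.15,0,0,0,0,0.05,0,0,0]
}}

```text
time_s: 17.7
tool_pos: [0.5962, -0.1271, 0.0725]
tool_rot: [179.9, 0.0, -11.7]
force: [-3.1, -8.2, 1.7]
grip_width: 0.008
grasp_force: 40.0
```

>>> {"fn": "drive_tool", "kwargs": {
  "moves": [0,0,0,0,0,0,0,0,0,0,0,0,0,0,0]
}}

```text
time_s: 18.08
tool_pos: [0.5963, -0.127, 0.0725]
tool_rot: [179.9, 0.0, -11.7]
force: [-2.8, -4.6, 0.9]
grip_width: 0.0078
grasp_force: 40.0
```

```bash
python3 - <<'E'
from h import *
o=env.get_obs()
to(57,-117,71,-11.57);print(o["wrist_torque"],o["joint_velocities"].round(1))
E
```

```text
at jig [ 57.7 -67.6  72.5] rot [179.9   0.  -11.7] F [-2.8 -4.6  0.9] -> [-0.015  1.234  0.04 ] turn -0.015 t 18.07
[-1.10755206  0.55883436  0.00802281] [ 0.  -0.   0.1 -0.  -0.  -0.   0.1]
```

Third click (TCP y -67.6). I release and rise.

>>> {"fn": "drive_tool", "kwargs": {
  "moves": [0,0.06,0,0,0,0,0.06,0,0,30,0,0.06,0,0,30,0,0.06,0,0,30,0,0.06,0,0,30]
}}

```text
time_s: 18.7
tool_pos: [0.5963, -0.1289, 0.0726]
tool_rot: [-180.0, -0.0, -11.8]
force: [0.3, 0.5, 0.1]
grip_width: 0.0292
grasp_force: 0.0
```

>>> {"fn": "drive_tool", "kwargs": {
  "moves": [0,0,-0.6,0,30,0,0,-1.6,0,30,0,-0.5,-2.6,0,20,0,-2.0,-2.8,0,0,0,-3.5,-2.8,0,0]
}}

```text
time_s: 19.32
tool_pos: [0.6258, 0.0087, 0.1863]
tool_rot: [-180.0, -0.2, -11.9]
force: [1.2, 0.5, -0.7]
grip_width: 0.0076
grasp_force: 0.0
```

```bash
python3 - <<'E'
from h import *
o=env.get_obs()
to(-34,130,150,78.43)
t,dt,mt=look('top');T1=jig(pts(dt,mt));x,y,h=T1[...,0],T1[...,1],T1[...,2]
q=T1[(h>28)&(h<40)&(x<-20)&(x>-60)&(y<-40)&(y>-140)];print(np.percentile(q[:,1],[2,5,50,95,98]))
im,d,m=look('scene');a=jig(pts(d,m));x,y,h=a[...,0],a[...,1],a[...,2]
l=a[(h>72)&(h<106)&(x<72)&(x>40)&(y<-40)&(y>-110)];print(np.percentile(l,[2,50,98],axis=0),o["grip_width"])
E
```

```text
at jig [ 59.4  71.3 186.3] rot [-180.    -0.2  -11.9] F [ 1.2  0.5 -0.7] -> [-2.347 -1.453  0.901] turn -9.032 t 19.32Traceback (most recent call last):
  File "<stdin>", line 5, in <module>
    return _quantile_unchecked(
        a, q, axis, out, overwrite_input, method, keepdims, weights)
    return _ureduce(a,
                    func=_quantile_ureduce_func,
    ...<5 lines>...
                    overwrite_input=overwrite_input,
                    method=method)
    r = func(a, **kwargs)
    result = _quantile(arr,
                       quantiles=q,
    ...<2 lines>...
                       out=out,
                       weights=wgt)
    slices_having_nans = np.isnan(arr[-1, ...])
                                  ~~~^^^^^^^^^
IndexError: index -1 is out of bounds for axis 0 with size 0
```

>>> {"fn": "drive_tool", "kwargs": {
  "moves": [-0.5,-0.4,0,-1,20,-1.0,-0.8,0,-2,20,-1.5,-1.2,0,-3,20,-2.0,-1.4,0,-4,20,-2.35,-1.5,0,-5,20]
}}

```text
time_s: 20.0
tool_pos: [0.544, 0.0867, 0.1845]
tool_rot: [-180.0, 0.0, 38.6]
force: [-0.9, 0.7, -0.5]
grip_width: 0.0196
grasp_force: 0.0
```

>>> {"fn": "drive_tool", "kwargs": {
  "moves": [0,0,0.3,-1,20,0,0,0.6,-2,20,0,0,0.9,-3,20,0,0,1.0,-4.03,20,0,0,1.0,-4.03,20]
}}

```text
time_s: 20.62
tool_pos: [0.5445, 0.0855, 0.1441]
tool_rot: [-179.9, 0.0, 78.4]
force: [-0.8, -0.1, -0.1]
grip_width: 0.0201
grasp_force: 0.0
```

```bash
python3 - <<'E'
from h import *
o=env.get_obs()
to(-34,132,17,78.43);print(o["grip_width"])
t,dt,mt=look('top');T1=jig(pts(dt,mt));x,y,h=T1[...,0],T1[...,1],T1[...,2]
q=T1[(h>28)&(h<40)&(x<-40)&(x>-60)&(y<-40)&(y>-140)]
print(np.percentile(q[:,1],[2,5,50,95,98]) if len(q) else 0)
im,d,m=look('scene');a=jig(pts(d,m));x,y,h=a[...,0],a[...,1],a[...,2]
l=a[(h>72)&(h<106)&(x<72)&(x>40)&(y<-40)&(y>-110)];print(np.percentile(l,[2,50,98],axis=0) if len(l) else 0)
cv2.imwrite('pics/s6.png',cv2.resize(im[110:270,130:330,::-1],(750,600),interpolation=cv2.INTER_CUBIC))
E
```

```text
at jig [-35.6 130.2 144.1] rot [-179.9    0.    78.4] F [-0.8 -0.1 -0.1] -> [0.044 0.044 3.177] turn -0.001 t 20.62
0.020054416057996884
[-76.02110595 -75.50460107 -70.07264952 -64.88617193 -64.49926077]
[[ 54.256236   -72.70948971  99.82412151]
 [ 57.21392667 -69.05141407 101.64353814]
 [ 65.38653783 -67.37403114 103.670158  ]]
```

View pics/s6.png

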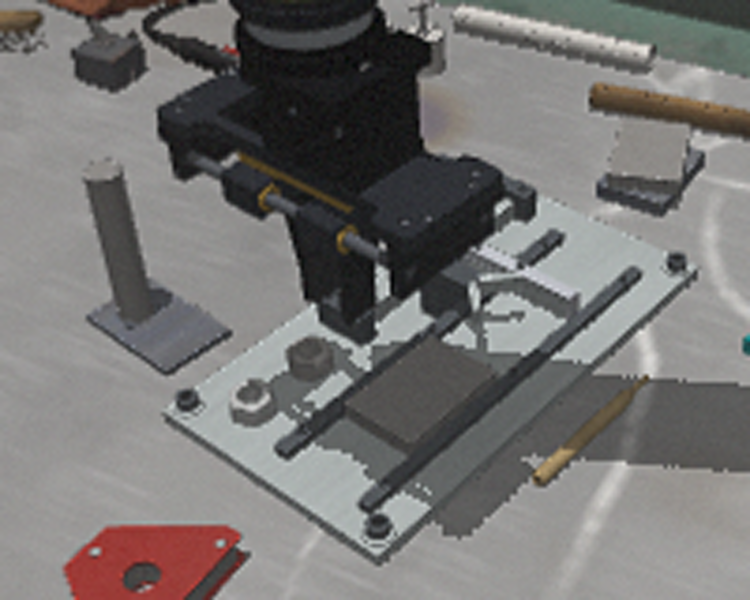

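The stop nose is at y ≈ -64.7, a 54.5 mm shift, which matches the third notch. The blank is untouched at (420,390), and the hand is above the free lane end at (345,320). I descend behind the blank.

>>> {"fn": "drive_tool", "kwargs": {
  "moves": [0.04,0.04,1.0,0,20,0.04,0.04,2.0,0,20,0.04,0.04,2.7,0,20,0.04,0.04,3.12,0,20,0.04,0.04,3.12,0,20]
}}

```text
time_s: 21.35
tool_pos: [0.5462, 0.0869, 0.0191]
tool_rot: [-179.9, 0.0, 78.5]
force: [0.1, 0.5, 0.3]
grip_width: 0.0204
grasp_force: 0.0
```

```bash
python3 - <<'E'
from h import *
to(-34,120,18,78.43)
E
```

```text
at jig [-34.3 131.9  19.1] rot [-179.9    0.    78.5] F [0.1 0.5 0.3] -> [-0.298  0.007  0.027] turn 0.005 t 21.35
```

>>> {"fn": "drive_tool", "kwargs": {
  "moves": [-0.1,0,0,0,20,-0.2,0,0,0,20,-0.28,0,0,0,20,-0.36,0,0,0,20,-0.46,0,0,0,20]
}}

```text
time_s: 21.98
tool_pos: [0.5437, 0.0705, 0.0203]
tool_rot: [179.9, -0.1, 78.6]
force: [1.1, 5.0, 1.9]
grip_width: 0.0197
grasp_force: 2.2
```

>>> {"fn": "drive_tool", "kwargs": {
  "moves": [-0.12,0,0,0,20,-0.24,0,0,0,20,-0.36,0,0,0,20,-0.48,0,0,0,20,-0.6,0,0,0,20]
}}

```text
time_s: 22.6
tool_pos: [0.5389, 0.0464, 0.0203]
tool_rot: [179.9, -0.1, 78.6]
force: [0.9, 5.3, 3.0]
grip_width: 0.0198
grasp_force: 2.6
```

```bash
python3 - <<'E'
from h import *
to(-34,34,18,78.43)
im,d,m=look('scene');a=jig(pts(d,m));x,y,h=a[...,0],a[...,1],a[...,2]
for c in (-55,-45,-25,-15):
    b=a[(abs(x-c)<5)&(h>23)&(h<29)&(y>-64)&(y<100)]; print(c,np.percentile(b[:,1],[2,98]) if len(b) else 0)
E
```

```text
at jig [-33.3  90.8  20.3] rot [ 1.799e+02 -1.000e-01  7.860e+01] F [0.9 5.3 3. ] -> [-1.419 -0.022  0.056] turn 0.014 t 22.6
-55 [-63.44388281  94.56840123]
-45 [-63.83094965  74.4170672 ]
-25 [-63.73180539  99.24185859]
-15 [98.99593452 99.46977854]
```

>>> {"fn": "drive_tool", "kwargs": {
  "moves": [-0.14,0,0,0,20,-0.28,0,0,0,20,-0.42,0,0,0,20,-0.56,0,0,0,20,-0.7,0,0,0,20]
}}

```text
time_s: 23.28
tool_pos: [0.5333, 0.019, 0.0203]
tool_rot: [179.9, -0.1, 78.6]
force: [1.6, 5.6, 3.7]
grip_width: 0.0201
grasp_force: 2.8
```

>>> {"fn": "drive_tool", "kwargs": {
  "moves": [-0.12,0,0,0,20,-0.24,0,0,0,20,-0.34,0,0,0,20,-0.42,0,0,0,20,-0.48,0,0,0,20]
}}

```text
time_s: 23.9
tool_pos: [0.5295, 0.0002, 0.0203]
tool_rot: [179.9, -0.1, 78.6]
force: [1.7, 6.2, 3.3]
grip_width: 0.0199
grasp_force: 2.8
```

```bash
python3 - <<'E'
from h import *
to(-34,33,18,78.43)
E
```

```text
at jig [-33.2  43.6  20.3] rot [ 1.799e+02 -1.000e-01  7.860e+01] F [1.7 6.2 3.3] -> [-0.265 -0.02   0.056] turn 0.014 t 23.9
```

>>> {"fn": "drive_tool", "kwargs": {
  "moves": [-0.04,0,0,0,20,-0.08,0,0,0,20,-0.12,0,0,0,20]
}}

```text
time_s: 24.28
tool_pos: [0.5286, -0.0044, 0.0203]
tool_rot: [179.9, -0.1, 78.6]
force: [1.4, 4.9, 4.2]
grip_width: 0.0202
grasp_force: 2.9
```

>>> {"fn": "drive_tool", "kwargs": {
  "moves": [-0.03,0,0,0,20,-0.06,0,0,0,20]
}}

```text
time_s: 24.52
tool_pos: [0.5281, -0.0068, 0.0203]
tool_rot: [179.9, -0.1, 78.6]
force: [1.3, 5.1, 3.8]
grip_width: 0.02
grasp_force: 2.9
```

```bash
python3 - <<'E'
from h import *
to(-34,33,18,78.43)
im,d,m=look('top');a=jig(pts(d,m));x,y,h=a[...,0],a[...,1],a[...,2]
for c in (-58,-50,-40,-25,-12):
    p=[(i,round(float(np.median(v)),0)) for i in range(-76,-40,2) if len(v:=h[(abs(x-c)<5)&(y>=i)&(y<i+2)])]; print(c,p)
E
```

```text
at jig [-33.2  36.5  20.3] rot [ 1.799e+02 -1.000e-01  7.860e+01] F [1.3 5.1 3.8] -> [-0.088 -0.019  0.057] turn 0.014 t 24.52
-58 []
-50 []
-40 []
-25 []
-12 []
```

>>> {"fn": "drive_tool", "kwargs": {
  "moves": [-0.02,0,0,0,20,-0.04,0,0,0,20]
}}

```text
time_s: 24.82
tool_pos: [0.5278, -0.0083, 0.0203]
tool_rot: [179.9, -0.1, 78.6]
force: [1.0, 5.5, 2.8]
grip_width: 0.0198
grasp_force: 2.9
```

>>> {"fn": "drive_tool", "kwargs": {
  "moves": [-0.02,0,0,0,20,-0.03,0,0,0,20]
}}

```text
time_s: 25.08
tool_pos: [0.5277, -0.0086, 0.0203]
tool_rot: [179.9, -0.2, 78.6]
force: [0.8, 8.0, 2.9]
grip_width: 0.0202
grasp_force: 3.9
```

>>> {"fn": "drive_tool", "kwargs": {
  "moves": [-0.02,0,0,0,20]
}}

```text
time_s: 25.2
tool_pos: [0.5276, -0.0091, 0.0203]
tool_rot: [179.9, -0.2, 78.6]
force: [1.9, 8.0, 3.4]
grip_width: 0.0201
grasp_force: 4.4
```

>>> {"fn": "drive_tool", "kwargs": {
  "moves": [-0.02,0,0,0,20]
}}

```text
time_s: 25.32
tool_pos: [0.5276, -0.0091, 0.0203]
tool_rot: [179.9, -0.2, 78.6]
force: [2.3, 10.7, 2.6]
grip_width: 0.0198
grasp_force: 5.1
```

The hand has stopped and the force rose from 5.3 to 10.7 N, so about 5 N presses on the stop. I back off and check.

>>> {"fn": "drive_tool", "kwargs": {
  "moves": [0,0,0,0,20,0.3,0,0,0,20,0.9,0,0,0,20,1.5,0,-0.5,0,20,2.0,0,-1.5,0,20]
}}

```text
time_s: 25.95
tool_pos: [0.5402, 0.0654, 0.0781]
tool_rot: [-179.7, 0.2, 78.5]
force: [1.2, -0.5, 1.0]
grip_width: 0.0203
grasp_force: 0.0
```

>>> {"fn": "drive_tool", "kwargs": {
  "moves": [1.2,0,-1.2,0,20,2.4,0.4,-2.2,0,20,3.6,0.9,-3.0,0,20,4.8,1.5,-3.0,0,20,5.5,2.0,-3.0,0,20]
}}

```text
time_s: 26.58
tool_pos: [0.6653, 0.2675, 0.1992]
tool_rot: [-180.0, 0.1, 78.6]
force: [-1.0, -0.5, 0.0]
grip_width: 0.02
grasp_force: 0.0
```

```bash
python3 - <<'E'
from h import *
to(0,0,0)
im,d,m=look('top');a=jig(pts(d,m));x,y,h=a[...,0],a[...,1],a[...,2]
for c in (-58,-50,-40,-25,-12):
    p=[(i,round(float(np.median(v)),0)) for i in list(range(-78,-56,2))+list(range(16,32,2)) if len(v:=h[(abs(x-c)<5)&(y>=i)&(y<i+2)])]; print(c,p)
cv2.imwrite('pics/t7.png',cv2.resize(im[135:240,205:345,::-1],(800,600),interpolation=cv2.INTER_CUBIC))
E
```

```text
at jig [ 46.2 332.8 199.2] rot [-1.80e+02  1.00e-01  7.86e+01] F [-1.  -0.5  0. ] -> [-8.308 -1.177  4.993] turn 0.017 t 26.57
-58 [(-78, 9.0), (-76, 34.0), (-74, 33.0), (-72, 35.0), (-70, 33.0), (-68, 35.0), (-66, 28.0), (-64, 27.0), (-62, 26.0), (-60, 26.0), (-58, 26.0), (16, 27.0), (18, 26.0), (20, 24.0), (22, 24.0), (24, 13.0), (26, 11.0), (28, 13.0), (30, 12.0)]
-50 [(-78, 33.0), (-76, 32.0), (-74, 35.0), (-72, 33.0), (-70, 34.0), (-68, 35.0), (-66, 32.0), (-64, 26.0), (-62, 26.0), (-60, 28.0), (-58, 25.0), (16, 28.0), (18, 26.0), (20, 26.0), (22, 10.0), (24, 12.0), (26, 12.0), (28, 14.0), (30, 13.0)]
-40 [(-78, 32.0), (-76, 33.0), (-74, 34.0), (-72, 36.0), (-70, 34.0), (-68, 33.0), (-66, 28.0), (-64, 25.0), (-62, 27.0), (-60, 26.0), (-58, 28.0), (16, 25.0), (18, 26.0), (20, 25.0), (22, 27.0), (24, 13.0), (26, 12.0), (28, 11.0), (30, 12.0)]
-25 [(-78, 32.0), (-76, 34.0), (-74, 34.0), (-72, 35.0), (-70, 36.0), (-68, 33.0), (-66, 31.0), (-64, 25.0), (-62, 26.0), (-60, 26.0), (-58, 27.0), (16, 25.0), (18, 25.0), (20, 29.0), (22, 15.0), (24, 12.0), (26, 12.0), (28, 13.0), (30, 11.0)]
-12 [(-76, 33.0), (-74, 35.0), (-72, 33.0), (-70, 34.0), (-68, 33.0), (-66, 28.0), (-64, 26.0), (-62, 27.0), (-60, 26.0), (-58, 25.0), (16, 27.0), (18, 26.0), (20, 26.0), (22, 19.0), (24, 10.0), (26, 11.0), (28, 12.0), (30, 9.0)]
```

View pics/t7.png

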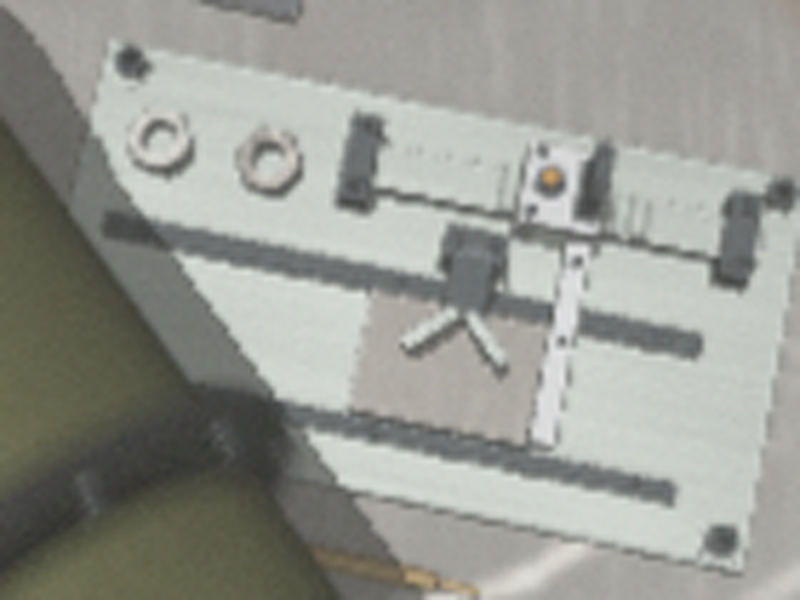

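The blank lies against the nose bar at (540,370) with no visible gap, and the stop is still in the third notch. One numeric check that the blank is square to the stop:

```bash
python3 - <<'E'
from h import *
S=[look('top') for _ in range(6)]
im=np.mean([s[0] for s in S],0);d=np.median([s[1] for s in S],0);a=jig(pts(d,S[0][2]));x,y,h=a[...,0],a[...,1],a[...,2]
rb=im[...,0]-im[...,2]; thr=(np.median(rb[(abs(x+50)<8)&(y>-50)&(y<0)&(h>22)])+np.median(rb[(abs(x+34)<15)&(y>40)&(y<60)]))/2
# per-image-row subpixel edges along the row: far blank end (rb crossing) and nose face (brightness crossing)
K=S[0][2]
def fit(P):
    P=np.array(P);c=np.polyfit(P[:,0],P[:,1],1);r=P[:,1]-np.polyval(c,P[:,0]);k=abs(r)<1.5
    c=np.polyfit(P[k,0],P[k,1],1);print(len(P),"slope deg",np.degrees(np.arctan(c[0])).round(2),"y at -34",np.polyval(c,-34).round(2),"sd",r[k].std().round(2))
g=im.mean(-1)
A=[];B=[]
for v in range(im.shape[0]):
    m=np.where((x[v]>-60)&(x[v]<-8)&(y[v]>8)&(y[v]<40))[0]
    if len(m)>5:
        s=rb[v,m]
        for i in range(len(m)-1):
            if (s[i]-thr)*(s[i+1]-thr)<0:
                f=(thr-s[i])/(s[i+1]-s[i]); A.append((x[v,m[i]]*(1-f)+x[v,m[i+1]]*f,y[v,m[i]]*(1-f)+y[v,m[i+1]]*f));break
    m=np.where((x[v]>-60)&(x[v]<-8)&(y[v]>-72)&(y[v]<-56))[0]
    if len(m)>3:
        hh=h[v,m]
        i=np.argmax(g[v,m[1:]]-g[v,m[:-1]]); B.append((x[v,m[i]],(y[v,m[i]]+y[v,m[i+1]])/2))
fit(A);fit(B)
E
```

```text
18 slope deg -0.1 y at -34 22.28 sd 0.31
18 slope deg 0.33 y at -34 -65.81 sd 0.64
```

```bash
python3 -c "
from cell import env
print(env.sign_off())"
```

```text
the job is handed in; nothing more can be done
None
```

The job is handed in: the click stop is in its third notch and the blank sits flush against it, squared to within about half a degree. The lever jammed under a plain push, so I clamped it to move it; nothing else on the bench was touched.

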